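# Nest the reducing cups in the gauge slide and hold the pin at the line

## Robot

A 6-joint arm with a two-finger parallel gripper is mounted at the origin on a cart in front of the work surface, level with it; the furniture and walls round the work are solid. World frame = base frame: x ahead of the robot, y to its left, z up, the work surface at z = 0. Lengths are in mm, angles in degrees, forces in N, time in s.
With the tool pointing down it reaches from about 400 to 925 mm from the base axis. Payload 3.4 kg.
Tool frame: the origin (TCP) lies between the finger pads; the fingertips stand 22 mm ahead of it and the grasp point (between the pads) lies 3 mm ahead of it (robot.finger_overhang is the distance from the TCP to the fingertips, in mm); z points along the fingers, y is the line along which they close (so a half turn about z gives the same grasp; the last joint's range is limited). The gripper opens to 85 mm and grips with 20 to 120 N. Pads are 22 mm wide; open, the fingers measure 114 mm over their backs; the gripper's body (76 mm by 85 mm) begins 54 mm behind the grasp point. The pads swing forward as they close: fully open they stand 13 mm farther back than shut.
Start: joints at [-67.81, 17.578, 86.31, -0, 76.112, -4.211], TCP at [255.66, -515.043, 223.305] pointing down, gripper open.
Joint ranges: [-179.03, 179.03], [-60, 130.46], [8.19, 133.38], [-81.62, 261.62], [5.75, 156.47], [-153.77, 153.77]. Speed limits (degrees/s): [147.25, 147.25, 180, 180, 180, 180].

## Interface

Orientations are given as [roll, pitch, yaw] about the fixed x, y, z axes, in that order (R = Rz(yaw) Ry(pitch) Rx(roll)).
In Python, from bench import robot gives the robot as it stands.
- The arm moves only by the tool carry_out, never from a script. Its argument "rows" is a list that holds one entry, the list of rows, each a list of 7 numbers: the closure, from 0 (fully open) to 1 (shut), then the shift along the world's x, y, z in mm, then the turn, a rotation vector about the world's x, y, z in rad. A call has 1 to 5 rows; each row is the pose to reach, as a shift and turn from the pose commanded when the call began; what a row does not reach only later rows make up. A row lasts 1/10 s, in which the tool goes at most 50 mm and 8.59 degrees, less where a joint would pass 70% of its speed; a pose out of reach is approached as far as the arm can. A call with a gripper value outside its range is refused whole. The fingers move at their own pace and stop on an object; "grip_force" is the grip in N (left out, the last holds). Time passes only in rows, so rows that repeat a pose let the fingers close. It gives the time, the measured TCP pose, the force, the opening and the grip force at its end, in the units of the state.
- robot.read_state(): the state, without advancing time (a new reading comes with each control period).
- robot.get_image(name): name is "scene" or "top"; returns a dict with "img" (420x560x3 uint8, red, green, blue), "fovy" (degrees; the focal length in pixels is half the picture's height over the tangent of half this angle, whatever the lens; pixels are square), "cx", "cy" (the principal point, pixels), "eye" and "rotation" of the camera in the world. Camera axes: x right, y up, looking along -z (the intrinsics and any distortion apply to the point x, -y, -z); pixel columns grow to the right and rows downward; lengths in mm; the calibration is good to about 2 mm. A picture is of the moment at which its call begins. There is no depth.
- robot.close_job(): hands the job in; it is judged then, once.
The state is a dict: "clock": time; "joints": joint angles; "joint_velocities": joint speeds; "joint_torque": joint torques, N m; "ee_pos": TCP position; "orientation": TCP orientation; "contact_force": force on the tool from outside, world axes, zero at the start; "moment": the same for the moment, N m; "width": finger opening in mm; "gripper_force": force on a finger pad.
Only numpy, scipy, OpenCV 4.12 (cv2) and the standard library are available. Lean on these libraries where they do the work, as an engineer would, in place of code of your own. Each camera call takes 0.05 s, during which the arm holds its last target. There are 200 camera calls.

## Task

The pin is to be measured: fit the two reducing cups into the round socket of the spring-return slide, the large cup first and then the small cup inside it with the pin still standing in it, each pushed fully home so that its collar sits flat on what is below. Then draw the slide out by its upright black knob until the index line of the carriage lines up with the black line on the two gauge posts, and finish while holding the knob there against the spring for the reading. Leave the other things on the desk where they are.

Things in the scene. Friction and masses are not known exactly. Their poses are not given: they have to be found in the camera images.
- slide_base: aluminium base plate of the measuring slide, 255 x 170 x 10 mm, fixed to the desk. Origin on the desk under the centre of the socket when the slide is at rest; z up. The carriage is drawn along the plate's -x axis; the plate reaches 140 mm from the origin to -x and 115 mm to +x, and 85 mm to either side. A coil spring runs from the carriage back to a bracket at the +x end
- slide (a joint): how far the carriage is drawn out, m: 0 at rest against its stop, 0.095 fully out; positive along the base plate's -x. A spring pulls it back: about 4 N at rest, 40 N/m more as it is drawn out (some 6 to 7.5 N at the line), so it returns at once when let go
- slide_socket (a point): centre of the mouth of the round socket in the carriage, on the carriage's top face, 42 mm above the desk; the axes are those of the base plate. The carriage is an 84 x 84 mm aluminium block; the socket is 54 mm in diameter and 22 mm deep with a bevelled mouth. The carriage's black index line runs across its top through this point, along y
- knob_mid (a point): middle of the upright black pull knob, a knurled cylinder 22 mm in diameter, on the front end of the draw bar, 145 mm from the socket's centre towards the base plate's -x; this point is 52 mm above the desk, the cylinder reaches from 36 to 72 mm above the desk and is free all round. It moves with the carriage
- pull_knob: the pull knob itself; it turns freely about its upright axis and is otherwise rigid with the slide. Origin on that axis at desk height
- gauge_line (a point): the point midway between the two gauge posts in the plane of their black lines, 42 mm above the desk (the height of slide_socket); axes as the base plate's. The carriage is at the mark when slide_socket lies level with this point along the base plate's x: 50 to 80 mm towards -x from the socket's rest
- light_gauge: the two grey gauge posts with dark windows, fixed on the base plate at y = -67 and +67 mm of its frame, each 32 mm along x, 26 mm across y, top 100 mm above the desk, 108 mm free between them. A black line runs up each post's inner face and across its top at x = 0. Origin midway between them on the plate's top, 10 mm above the desk; axes as the base plate's
- large_cup: large reducing cup of plain aluminium, 36 mm high, open at the top: body 50 mm in diameter for the lower 22 mm (bevelled foot), above it a knurled collar 60 mm in diameter and 14 mm high by which it is gripped; bore 36 mm in diameter, 32 mm deep. Origin at the centre of its underside, z up. Home in the socket its collar rests on the carriage's top face, so its origin is 22 mm below slide_socket
- small_cup: small reducing cup of plain aluminium, 42 mm high, open at the top: body 32 mm in diameter for the lower 28 mm (bevelled foot), above it a knurled collar 42 mm in diameter and 14 mm high by which it is gripped; bore 24 mm in diameter, 16 mm deep. Origin at the centre of its underside, z up. Home, its collar rests on the large collar and its origin is 8 mm above the large cup's origin
- pin: the pin to be measured, copper-brown with a black head, 21 mm in diameter, 40 mm long, standing loose in the bore of the small cup and 24 mm proud of its collar. Origin at the centre of its foot, z up; 26 mm above the small cup's origin
- dial_indicator: bystander: round dial indicator with a stem, 108 x 56 x 24 mm, lying on the desk near the robot; origin under its middle
- loupe: bystander: black eyepiece loupe, 34 mm in diameter and 34 mm high, at the right; origin at the centre of its underside
- tweezers: bystander: steel tweezers, 125 mm long, 14 mm wide, 9 mm high, lying at the right near the robot; origin under their middle
- bearing_ring: bystander: turned steel bearing ring, 66 mm in diameter, 22 mm high, at the right behind the slide; origin at the centre of its underside
Things that resemble listed ones, but are neither listed nor needed, are in the scene too. What is shaped like the large_cup but blue is not meant.

How it is judged (in metres and radians):
On the way, in this order (a step that is already met when the one before it is completed fails the run):
1. the large cup is home in the socket and let go (horizontal distance between large_cup and slide_socket below 0.005 m and z of large_cup in the frame of slide_socket below -0.0195 m and angle between large_cup's own z axis and vertical below 0.07 rad and contact force between the fingers and large_cup below 0.1 N), for 0.2 s.
2. the small cup is home in the large cup, the pin standing in it, and let go (horizontal distance between small_cup and large_cup below 0.005 m and z of small_cup in the frame of large_cup below 0.0105 m and angle between small_cup's own z axis and vertical below 0.07 rad and contact force between the fingers and small_cup below 0.1 N and horizontal distance between pin and small_cup below 0.005 m and z of pin in the frame of small_cup below 0.029 m and z of large_cup in the frame of slide_socket below -0.0195 m), for 0.2 s.
At the end, for the whole second after the job is handed in: Fingers hold the knob (over 1 N) and keep the slide still, index line within 4 mm of the posts' line; each cup home (collar within 2.5 mm of the face below, centred within 5 mm, tilt under 0.07 rad), not touched by the arm, the pin upright in the small cup, foot within 3 mm of its floor (x of slide_socket in the frame of gauge_line between -0.004 and 0.004 m and velocity of joint slide between -0.01 and 0.01 m/s and contact force between the fingers and pull_knob above 1 N and contact force between the arm and large_cup below 0.1 N and contact force between the arm and small_cup below 0.1 N and horizontal distance between large_cup and slide_socket below 0.005 m and z of large_cup in the frame of slide_socket below -0.0195 m and angle between each of large_cup, small_cup's own z axis and vertical below 0.07 rad and horizontal distance between small_cup and large_cup below 0.005 m and z of small_cup in the frame of large_cup below 0.0105 m and horizontal distance between pin and small_cup below 0.005 m and z of pin in the frame of small_cup below 0.029 m and angle between pin's own z axis and vertical below 0.15 rad); the arm keeps its last pose, push and grip.
It fails at once if the pin falls or is tipped over (angle between pin's own z axis and vertical above 0.7 rad).
It fails at once if a bystander is moved by more than 30 mm (distance of any of dial_indicator, loupe, tweezers, bearing_ring from where it was at the start of the episode above 0.03 m).
It also fails if it takes over 70 s, if anything falls off the work surface, if the arm or the gripper's body presses on something with over 40 N, if the wrist force passes 120 N, or if a joint passes its speed limit or range.

## Working session

There is one attempt and no reset: what is moved stays moved. The work goes in short steps, Python scripts to look and compute and a tool call to move; the robot and the scene stay as the last step left them, time stands still between calls to the robot, and variables do not carry over. Pictures are saved under pics/ and viewed, at most 10 in all, crops included, and the job is handed in when it is done.

Besides the shell and the picture viewer there is one more tool, called after "Emit:" in YAML: its name, and indented under it one key for each argument. carry_out: Moves the arm, as the interface text tells. Its arguments: {"type":"object","properties":{"rows":{"type":"array","items":{"type":"array","items":{"type":"array","items":{"type":"number"}}}},"grip_force":{"type":"number"}},"required":["rows"]}

```bash
ls; mkdir -p pics; cat > h.py <<'E'
import numpy as np,cv2
from bench import robot
def grab(n,f=None):
    d=robot.get_image(n)
    if f: cv2.imwrite(f,d["img"][:,:,::-1])
    return d
def foc(d): return 210/np.tan(np.radians(d["fovy"]/2))
def ray(d,u,v,z):
    f=foc(d);R=np.array(d["rotation"]);e=np.array(d["eye"])
    r=R@np.array([(u-d["cx"])/f,-(v-d["cy"])/f,-1]);return e+r*(z-e[2])/r[2]
def proj(d,p):
    f=foc(d);c=np.array(d["rotation"]).T@(np.array(p,float)-np.array(d["eye"]))
    return d["cx"]+f*c[0]/-c[2],d["cy"]-f*c[1]/-c[2]
E
python3 - <<'E'
from h import *
for n in("scene","top"):
    d=grab(n,f"pics/{n}0.png");print({k:v for k,v in d.items() if k!="img"})
print(robot.read_state())
E
```

```text
pics
{'fovy': 51.572063885174366, 'cx': 281.26542795518577, 'cy': 207.63867427035035, 'eye': array([ 21.5915752 , 324.33010647, 616.722308  ]), 'rotation': array([  51.34605437,   -0.9453969 , -129.90582302])}
{'fovy': 53.38181328930205, 'cx': 282.10348330815305, 'cy': 212.25443585069468, 'eye': array([ 484.97965939, -136.75099348,  924.1003872 ]), 'rotation': array([  4.13807044,  -0.976801  , -89.48504293])}
{'clock': 0.1, 'joints': array([-6.78082791e+01,  1.76177803e+01,  8.63770116e+01, -1.39318968e-03,
        7.61130946e+01, -4.21183042e+00]), 'joint_velocities': array([-0.0017571 , -0.06704351, -0.13167694, -0.0835075 ,  0.01875814,
       -0.00366855]), 'joint_torque': array([ 2.78504231e-04, -4.58529317e+01, -2.52608389e+01, -1.68389774e-04,
        5.62447007e-03,  4.00645916e-06]), 'ee_pos': array([ 255.4108284 , -514.42061591,  222.4711339 ]), 'orientation': array([-1.79892306e+02, -6.57544307e-03,  2.64038808e+01]), 'contact_force': array([-0.97884429, -0.64827638,  0.39919895]), 'moment': array([ 0.04931182,  0.01115042, -0.03612926]), 'gripper_force': 0.0, 'width': 85.10467753732338}
```

View pics/top0.png

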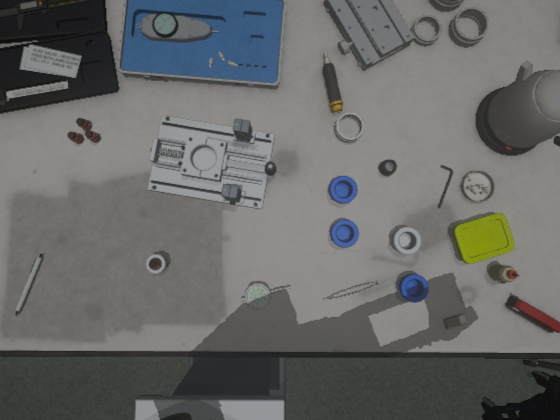

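View pics/scene0.png

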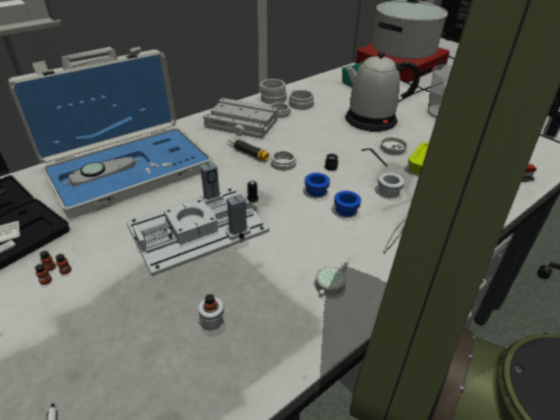

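The top view shows the slide with its socket at (203,158), knob at (270,168) and posts at (242,128) and (232,192). Large-cup candidates are (405,240) plain grey and (343,189), (344,233), (413,288) blue. Only (405,240) is plain aluminium, so that is the one. The small cup with the pin is at (156,263). The small ring at (349,127) and the grey rings at the top lack the collared cup shape. I'll confirm with an enlarged crop.

```bash
cat >> h.py <<'E'
from scipy.spatial.transform import Rotation as Ro
_g=grab
def grab(n,f=None):
    d=_g(n,f);d["rotation"]=Ro.from_euler("xyz",d["rotation"],degrees=True).as_matrix();return d
E
python3 - <<'E'
from h import *
d=grab("top")
im=d["img"][:,:,::-1]
c=lambda u,v,w,h,s:cv2.resize(im[v:v+h,u:u+w],None,fx=s,fy=s,interpolation=cv2.INTER_CUBIC)
a=c(145,105,140,110,5)
cv2.imwrite("pics/slide.png",a)
b=np.hstack([c(380,215,50,50,8),c(131,238,50,50,8)])
cv2.imwrite("pics/cups.png",b)
for u,v,z in[(203,158,42),(270,168,72),(405,240,36),(156,263,66),(349,127,22),(387,168,34),(258,294,24),(352,290,9),(242,128,100),(232,192,100)]:print(u,v,ray(d,u,v,z).round(1))
E
```

```text
203 158 [663.1  18.4  42. ]
270 168 [ 637.9 -125.    72. ]
405 240 [ 492.7 -413.9   36. ]
156 263 [441.2 104.5  66. ]
349 127 [ 740.3 -297.3   22. ]
387 168 [ 647.8 -377.4   34. ]
258 294 [ 375.3 -101.8   24. ]
352 290 [ 383.4 -305.2    9. ]
242 128 [713.2 -68.4 100. ]
232 192 [584.  -50.6 100. ]
```

View pics/slide.png

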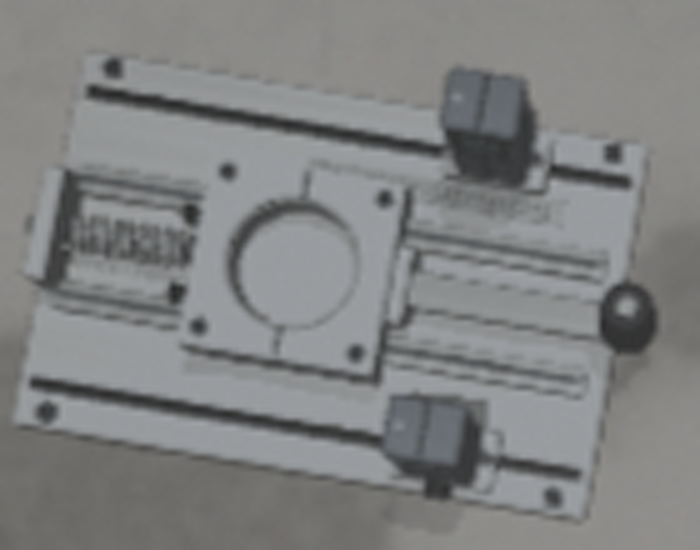

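View pics/cups.png

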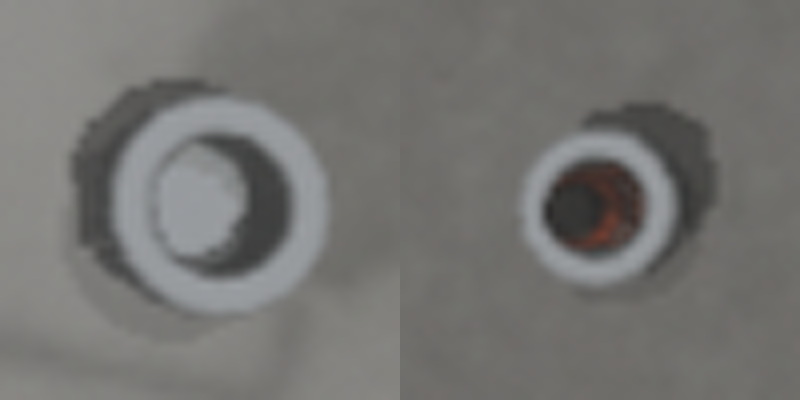

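The crops confirm it: the large cup is plain grey with an empty bore, centre ≈(407,240), and the small cup holds the pin, ≈(155.7,263.4). Next I'll refine circles and the slide's pose by projecting models into both cameras.

```bash
cat > fit.py <<'E'
from h import *
from scipy.optimize import minimize
from scipy.ndimage import map_coordinates
def gray(d): return cv2.GaussianBlur(cv2.cvtColor(d["img"],cv2.COLOR_RGB2GRAY).astype(np.float32),(0,0),.8)
def pts(d,P):
    f=foc(d);c=(P-d["eye"])@d["rotation"];return d["cx"]-f*c[:,0]/c[:,2],d["cy"]+f*c[:,1]/c[:,2]
def circ(d,x,y,z,r,sign=1,rng=12):
    g=gray(d);t=np.linspace(0,2*np.pi,120)
    def s(q,rr): 
        u,v=pts(d,np.c_[q[0]+rr*np.cos(t),q[1]+rr*np.sin(t),0*t+z]);return map_coordinates(g,[v,u],order=1)
    def cost(q): return -np.mean(np.clip(sign*(s(q,r-1.5)-s(q,r+1.5)),-5,40))
    G=[(cost((x+i,y+j)),x+i,y+j) for i in range(-rng,rng+1,2) for j in range(-rng,rng+1,2)]
    b=min(G);m=minimize(cost,b[1:],method="Nelder-Mead");return m.x.round(1),round(-m.fun,1)
E
python3 - <<'E'
from fit import *
for n in("top","scene"):
    d=grab(n);print(n)
    print("large",circ(d,496,-418,36,30)); print("small",circ(d,441,105,42,21))
    for r in(27,28,29): print("socket",r,circ(d,663,18,42,r,-1))
    for p in[(496,-418,36),(663,18,42),(441,105,42)]: print(np.round(proj(d,p)))
d=grab("top")
c=lambda x,y,z:ray(d,145+(x+.5)/5-.5,105+(y+.5)/5-.5,z)[:2].round(1)
print("plate",[c(*p,10) for p in[(88,52),(648,143),(590,520),(15,425)]])
print("index",c(307,190,42),c(277,345,42),"knobtop",c(628,312,72),"carr",[c(*p,42) for p in[(213,160),(408,187),(380,380),(185,347)]])
print("posttop lines",c(487,75,100),c(482,132,100),c(427,397,100),c(420,455,100))
E
```

```text
top
large (array([ 492.4, -418.9]), np.float64(21.1))
small (array([439.1, 113.2]), np.float64(24.8))
socket 27 (array([665.7,  19.8]), np.float64(14.2))
socket 28 (array([664.2,  18.2]), np.float64(18.5))
socket 29 (array([664. ,  17.8]), np.float64(21.1))
[407. 238.]
[203. 158.]
[159. 263.]
scene
large (array([ 493.2, -419. ]), np.float64(15.6))
small (array([440.7, 113.3]), np.float64(20.7))
socket 27 (array([665.3,  19.2]), np.float64(21.5))
socket 28 (array([664.6,  19.5]), np.float64(21.3))
socket 29 (array([663.6,  19.8]), np.float64(19.5))
[390. 179.]
[191. 216.]
[215. 304.]
plate [array([765.1, 116.5]), array([ 727.4, -132.6]), array([ 558.9, -108.9]), array([598. , 143.4])]
index [696.5  12.8] [629.5  24. ] knobtop [ 640.  -125.4] carr [array([709. ,  53.1]), array([698.4, -30.3]), array([615., -20.]), array([628.2,  62.9])]
posttop lines [730.4 -68.1] [707.1 -66.5] [599.9 -46.4] [576.7 -44. ]
```

Emit:
carry_out:
  rows:
    - [[0,40,16,-16,0,0,-0.125],[0,80,32,-32,0,0,-0.25],[0,120,48,-48,0,0,-0.375],[0,160,64,-64,0,0,-0.5],[0,200,80,-80,0,0,-0.623]]
  grip_force: 40

```text
clock: 0.8
ee_pos: [457.1, -434.4, 142.7]
orientation: [180.0, -0.0, -9.6]
contact_force: [-0.5, -0.0, -0.3]
width: 85.3
gripper_force: 0.0
```

Emit:
carry_out:
  rows:
    - [[0,20,8,-20,0,0,0],[0,37,16,-40,0,0,0],[0,37,16,-70,0,0,0],[0,37,16,-70,0,0,0],[0,37,16,-70,0,0,0]]

```text
clock: 1.3
ee_pos: [492.1, -418.7, 72.9]
orientation: [-179.9, 0.1, -9.3]
contact_force: [0.9, -0.1, 0.4]
width: 85.2
gripper_force: 0.0
```

Emit:
carry_out:
  rows:
    - [[0,1,0,-20,0,0,0],[0,1,0,-32,0,0,0],[0.6,1,0,-32,0,0,0],[0.6,1,0,-32,0,0,0],[0.6,1,0,-32,0,0,0]]

```text
clock: 1.8
ee_pos: [494.1, -419.8, 42.5]
orientation: [179.9, -0.1, -9.3]
contact_force: [1.6, 0.1, 0.2]
width: 44.3
gripper_force: 0.0
```

Emit:
carry_out:
  rows:
    - [[0.6,0,0,0,0,0,0],[0.6,0,0,0,0,0,0],[0.6,0,0,0,0,0,0],[0.6,0,0,0,0,0,0]]

```text
clock: 2.2
ee_pos: [493.7, -419.1, 41.5]
orientation: [180.0, -0.0, -9.3]
contact_force: [0.6, -0.7, 0.7]
width: 34.4
gripper_force: 0.0
```

```bash
python3 - <<'E'
from h import *
d=grab("scene");e=grab("top")
a=cv2.resize(d["img"][110:260,310:460],None,fx=3,fy=3);b=cv2.resize(e["img"][165:315,330:480],None,fx=3,fy=3)
cv2.imwrite("pics/g1.png",cv2.resize(np.hstack([a,b]),(800,400))[:,:,::-1])
E
```

```text
(no output)
```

View pics/g1.png

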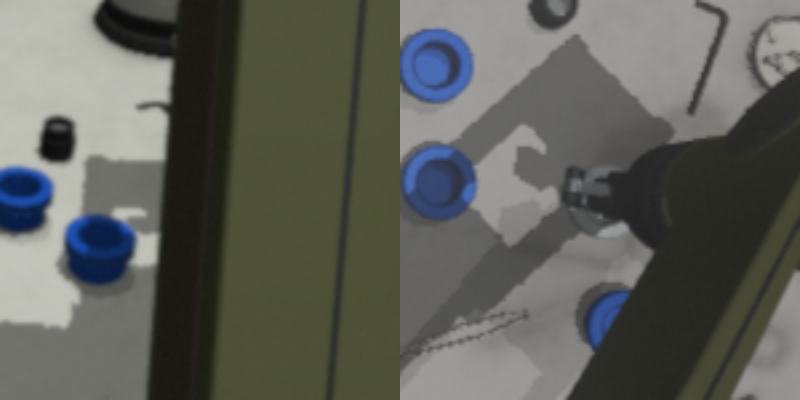

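The view shows the cup still standing at ≈(406,243), with the fingertips closed just above it, so the tips stand farther back than assumed. I'll reopen and go lower.

Emit:
carry_out:
  rows:
    - [[0.0,0,0,0,0,0,0],[0.0,0,0,0,0,0,0],[0.0,0,0,0,0,0,0],[0.0,0,0,0,0,0,0],[0.0,0,0,0,0,0,0]]

```text
clock: 2.8
ee_pos: [493.6, -419.1, 41.3]
orientation: [180.0, 0.0, -9.3]
contact_force: [-0.0, -1.1, -0.2]
width: 85.1
gripper_force: 0.0
```

Emit:
carry_out:
  rows:
    - [[0,-1,0,-6,0,0,0],[0,-1,0,-10,0,0,0],[0.38,-1,0,-10,0,0,0],[0.38,-1,0,-10,0,0,0],[0.38,-1,0,-10,0,0,0]]

```text
clock: 3.3
ee_pos: [492.7, -419.1, 31.2]
orientation: [-180.0, 0.0, -9.3]
contact_force: [0.4, 0.1, 0.0]
width: 52.7
gripper_force: 0.0
```

Emit:
carry_out:
  rows:
    - [[0.0,0,0,0,0,0,0],[0.0,0,0,0,0,0,0],[0.0,0,0,10,0,0,0],[0.0,0,0,50,0,0,0],[0.0,0,0,90,0,0,0]]

```text
clock: 3.8
ee_pos: [492.0, -418.4, 121.8]
orientation: [-179.9, 0.1, -9.3]
contact_force: [1.3, -0.4, -0.4]
width: 85.4
gripper_force: 0.0
```

Emit:
carry_out:
  rows:
    - [[0,-30,-20,20,0,0,0],[0,-60,-60,30,0,0,0],[0,-90,-90,40,0,0,0],[0,-90,-90,40,0,0,0]]

```text
clock: 4.2
ee_pos: [399.7, -514.4, 164.4]
orientation: [179.6, -0.1, -9.6]
contact_force: [1.6, 0.4, 0.3]
width: 85.4
gripper_force: 0.0
```

```bash
python3 - <<'E'
from fit import *
d=grab("top")
print(circ(d,492.4,-419,36,30,rng=24),robot.read_state()["ee_pos"])
a=d["img"][180:300,340:460];cv2.imwrite("pics/g2.png",cv2.resize(a,(500,500))[:,:,::-1])
E
```

```text
(array([ 491.5, -418.9]), np.float64(19.2)) [ 401.13993197 -511.75426751  163.29190468]
```

View pics/g2.png

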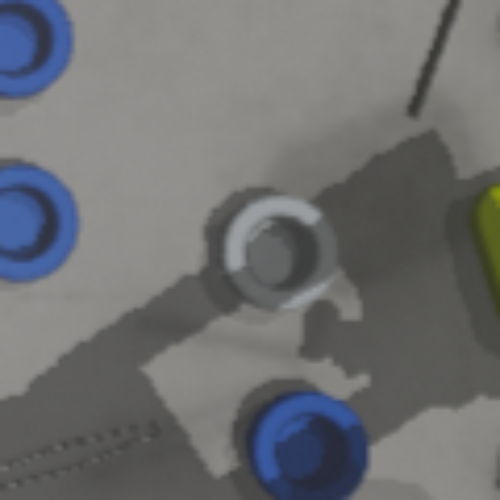

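```bash
python3 - <<'E'
from h import *
print(robot.finger_overhang,[a for a in dir(robot) if a[0]!='_'])
E
```

```text
22.0 ['PlanningError', 'close_job', 'finger_overhang', 'get_image', 'read_state']
```

Emit:
carry_out:
  rows:
    - [[0,30,30,-30,0,0,0],[0,60,60,-50,0,0,0],[0,89,90,-60,0,0,0],[0,89,90,-100,0,0,0],[0,89,90,-115,0,0,0]]

```text
clock: 4.75
ee_pos: [492.0, -414.5, 43.4]
orientation: [-179.8, 0.2, -9.1]
contact_force: [-0.6, 0.9, 0.1]
width: 85.9
gripper_force: 0.0
```

Emit:
carry_out:
  rows:
    - [[0,0,0,-12,0,0,0],[0,0,0,-24,0,0,0],[0,0,0,-24,0,0,0]]

```text
clock: 5.05
ee_pos: [491.1, -418.1, 20.9]
orientation: [-179.9, 0.1, -9.3]
contact_force: [-0.1, 0.4, 0.1]
width: 85.6
gripper_force: 0.0
```

Emit:
carry_out:
  rows:
    - [[0.38,0,0,0,0,0,0],[0.38,0,0,0,0,0,0],[0.38,0,0,0,0,0,0],[0.38,0,0,0,0,0,0]]

```text
clock: 5.45
ee_pos: [492.5, -420.0, 24.5]
orientation: [179.9, -0.2, -9.3]
contact_force: [0.4, -0.1, 5.2]
width: 53.1
gripper_force: 2.5
```

```bash
python3 - <<'E'
from h import *
e=grab("top")
cv2.imwrite("pics/g3.png",cv2.resize(e["img"][190:290,360:460],(600,600),interpolation=cv2.INTER_CUBIC)[:,:,::-1])
E
```

```text
(no output)
```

View pics/g3.png

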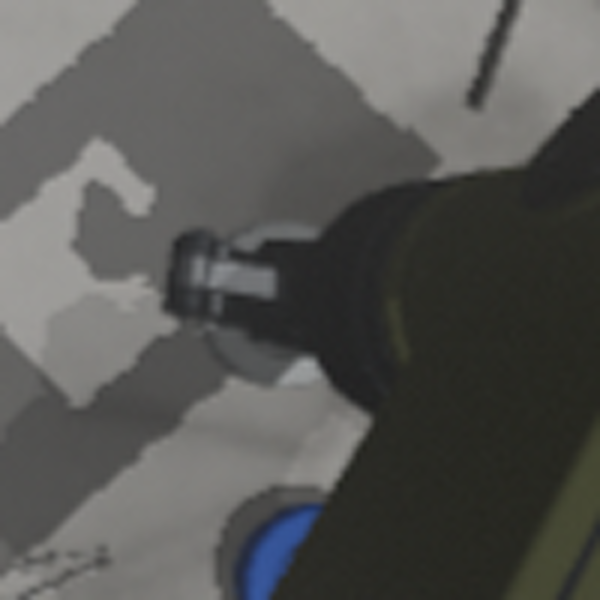

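The picture shows the left finger at u≈387–394, v≈229–243, against the cup at ≈(407,241). I'll get its height from parallax.

```bash
python3 - <<'E'
from h import *
d=grab("top");s=robot.read_state();p=s["ee_pos"];print(p,s["width"],s["contact_force"],s["moment"],s["gripper_force"])
D=np.array([.161,.987,0])
for z in(5,20,40,60,80):
  for r in(26.5,41,46): q=p+D*r;q[2]=z;print(z,r,np.round(proj(d,q),1))
E
```

```text
[ 492.42743956 -420.01502073   24.46493559] 52.96824942542353 [-0.31310969  1.53321342  4.73861968] [0.19933761 0.0551022  0.0345845 ] 2.7780889242421836
5 26.5 [391.6 238.2]
5 41 [385.1 237.1]
5 46 [382.9 236.7]
20 26.5 [393.5 238.1]
20 41 [386.9 237. ]
20 46 [384.6 236.6]
40 26.5 [396.1 238. ]
40 41 [389.4 236.9]
40 46 [387.1 236.5]
60 26.5 [398.9 237.9]
60 41 [392.1 236.7]
60 46 [389.7 236.3]
80 26.5 [401.9 237.8]
80 41 [394.8 236.6]
80 46 [392.4 236.2]
```

Emit:
carry_out:
  rows:
    - [[0.6,0,0,2,0,0,0],[0.6,0,0,2,0,0,0],[0.6,0,0,2,0,0,0]]
  grip_force: 40

```text
clock: 5.85
ee_pos: [492.9, -419.7, 27.2]
orientation: [179.9, -0.2, -9.3]
contact_force: [0.7, 2.6, 8.9]
width: 34.2
gripper_force: 4.8
```

Emit:
carry_out:
  rows:
    - [[0.6,0,0,40,0,0,0],[0.8,-5,30,80,0,0,0],[0.8,-10,75,120,0,0,0],[0.8,-20,120,120,0,0,0],[0.8,-30,165,120,0,0,0]]

```text
clock: 6.35
ee_pos: [463.3, -254.8, 147.5]
orientation: [179.8, -0.4, -9.4]
contact_force: [-0.2, 0.2, 0.4]
width: 17.2
gripper_force: 0.0
```

Emit:
carry_out:
  rows:
    - [[0.8,0,45,0,0,0,0],[1,0,90,0,0,0,0],[1,0,135,0,0,0,0],[1,0,180,0,0,0,0],[1,0,225,0,0,0,0]]

```text
clock: 6.85
ee_pos: [462.0, -28.2, 145.4]
orientation: [-180.0, -0.1, -9.3]
contact_force: [0.5, 0.5, -0.7]
width: -0.4
gripper_force: 0.0
```

Emit:
carry_out:
  rows:
    - [[1,0,0,-30,0,0,0],[1,0,0,-44,0,0,0],[1,0,0,-44,0,0,0],[1,0,0,-44,0,0,0]]

```text
clock: 7.25
ee_pos: [462.2, -29.8, 101.0]
orientation: [-180.0, -0.1, -9.3]
contact_force: [0.4, 0.3, 0.2]
width: -0.1
gripper_force: 0.0
```

```bash
python3 - <<'E'
from h import *
e=grab("top");d=grab("scene");s=robot.read_state();p=s["ee_pos"];print(p,s["orientation"],s["width"])
for c in(d,e):
  for z in (-22,0,50): print(np.round(proj(c,p+[0,0,z]),1))
u,v=np.int32(proj(d,p));a=d["img"][v-60:v+60,u-80:u+80];print(u-80,v-60)
cv2.imwrite("pics/g4.png",cv2.resize(a,(800,600),interpolation=cv2.INTER_CUBIC)[:,:,::-1])
E
```

```text
[462.84049478 -30.20064216 101.41494885] [-1.79999292e+02 -1.39805331e-01 -9.34768780e+00] 0.28277452064001
[270.1 244.5]
[270.1 235.4]
[270.1 213.4]
[221.8 253. ]
[220.4 253.3]
[216.8 254. ]
190 175
```

View pics/g4.png

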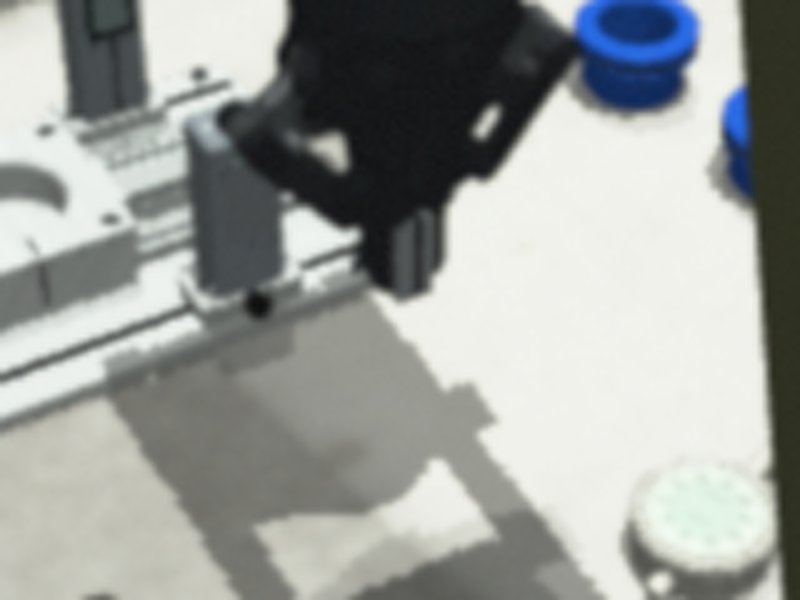

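The picture shows the shut fingertips at (271,234.6). That is the projection of the reported TCP itself, not of a point 22 mm below it, so the tips really stand about 28 mm farther back than stated. This matches the contact on the cup's collar. I'll use the measured rule: tip z ≈ TCP z + 12 at 60 mm opening and + 9 at 42 mm.

Emit:
carry_out:
  rows:
    - [[0,3,-45,10,0,0,0],[0,8,-90,10,0,0,0],[0,12,-135,10,0,0,0],[0,16,-180,10,0,0,0],[0,20,-225,10,0,0,0]]

```text
clock: 7.85
ee_pos: [482.2, -257.5, 111.7]
orientation: [180.0, -0.1, -9.4]
contact_force: [1.6, 0.3, -0.3]
width: 72.1
gripper_force: 0.0
```

Emit:
carry_out:
  rows:
    - [[0,4,-45,0,0,0,0],[0,8,-90,0,0,0,0],[0,10,-135,-10,0,0,0],[0,10,-165,-50,0,0,0],[0,10,-165,-80,0,0,0]]

```text
clock: 8.35
ee_pos: [492.8, -426.8, 30.8]
orientation: [179.7, -0.3, -9.6]
contact_force: [-1.2, 1.1, -0.7]
width: 85.3
gripper_force: 0.0
```

Emit:
carry_out:
  rows:
    - [[0,0,0,-10,0,0,0],[0,0,0,-17,0,0,0],[0,0,0,-17,0,0,0],[0.2,0,0,-17,0,0,0],[0.33,0,0,-17,0,0,0]]

```text
clock: 8.85
ee_pos: [492.9, -419.7, 15.2]
orientation: [179.9, -0.1, -9.2]
contact_force: [-0.1, -1.5, 7.5]
width: 59.0
gripper_force: 7.9
```

Emit:
carry_out:
  rows:
    - [[0.5,0,0,0,0,0,0],[0.5,0,0,0,0,0,0],[0.5,0,0,0,0,0,0]]

```text
clock: 9.15
ee_pos: [493.0, -419.8, 15.8]
orientation: [179.9, -0.2, -9.2]
contact_force: [-0.6, 1.8, 5.1]
width: 57.2
gripper_force: 41.6
```

Emit:
carry_out:
  rows:
    - [[0.5,0,0,3,0,0,0],[0.5,0,0,10,0,0,0],[0.5,0,0,20,0,0,0],[0.5,0,0,20,0,0,0]]

```text
clock: 9.55
ee_pos: [492.8, -420.5, 35.3]
orientation: [179.9, -0.2, -9.3]
contact_force: [0.2, -0.7, -1.6]
width: 57.0
gripper_force: 43.0
```

Emit:
carry_out:
  rows:
    - [[0.5,0,0,40,0,0,0],[0.5,5,13,80,0,0,0],[0.5,18,45,110,0,0,0],[0.5,33,83,110,0,0,0],[0.5,48,122,110,0,0,0]]

```text
clock: 10.05
ee_pos: [541.0, -297.5, 145.3]
orientation: [179.9, -0.2, -9.4]
contact_force: [0.3, 0.1, -2.4]
width: 56.8
gripper_force: 44.0
```

Emit:
carry_out:
  rows:
    - [[0.5,16,40,0,0,0,0],[0.5,31,80,0,0,0,0],[0.5,47,120,0,0,0,0],[0.5,63,160,0,0,0,0],[0.5,79,200,0,0,0,0]]

```text
clock: 10.55
ee_pos: [619.1, -95.9, 143.4]
orientation: [180.0, -0.0, -9.3]
contact_force: [0.9, 0.1, -2.0]
width: 56.9
gripper_force: 44.0
```

Emit:
carry_out:
  rows:
    - [[0.5,16,40,0,0,0,0],[0.5,31,80,0,0,0,0],[0.5,42,108,0,0,0,0],[0.5,45.5,116,0,0,0,0],[0.5,45.5,116,0,0,0,0]]

```text
clock: 11.05
ee_pos: [664.5, 19.7, 143.0]
orientation: [180.0, 0.0, -9.2]
contact_force: [-0.4, 0.2, -1.9]
width: 57.1
gripper_force: 44.0
```

Emit:
carry_out:
  rows:
    - [[0.5,0,0,-20,0,0,0],[0.5,0,0,-45,0,0,0],[0.5,0,0,-70,0,0,0],[0.5,0,0,-80,0,0,0],[0.5,0,0,-80,0,0,0]]

```text
clock: 11.55
ee_pos: [662.3, 16.9, 61.5]
orientation: [179.9, 0.3, -9.4]
contact_force: [0.4, -0.4, -1.4]
width: 57.1
gripper_force: 44.0
```

Emit:
carry_out:
  rows:
    - [[0.5,0,0,-4,0,0,0],[0.5,0,0,-8,0,0,0],[0.5,0,0,-12,0,0,0],[0.5,0,0,-16,0,0,0],[0.5,0,0,-16,0,0,0]]

```text
clock: 12.05
ee_pos: [663.9, 18.5, 46.9]
orientation: [180.0, 0.0, -9.3]
contact_force: [0.2, -0.4, -2.3]
width: 57.2
gripper_force: 44.0
```

Emit:
carry_out:
  rows:
    - [[0.5,0,0,-4,0,0,0],[0.5,0,0,-8,0,0,0],[0.5,0,0,-11,0,0,0],[0.5,0,0,-11,0,0,0]]

```text
clock: 12.45
ee_pos: [664.2, 18.5, 36.0]
orientation: [180.0, 0.0, -9.3]
contact_force: [-0.7, 0.4, -3.1]
width: 57.2
gripper_force: 44.0
```

Emit:
carry_out:
  rows:
    - [[0.5,0,0,-2,0,0,0],[0.5,0,0,-4,0,0,0],[0.5,0,0,-4,0,0,0]]

```text
clock: 12.75
ee_pos: [664.4, 18.5, 35.7]
orientation: [-180.0, -0.1, -9.3]
contact_force: [-6.6, 0.8, 16.6]
width: 57.3
gripper_force: 45.8
```

Emit:
carry_out:
  rows:
    - [[0.3,0,0,2,0,0,0],[0.0,0,0,3,0,0,0],[0.0,0,0,3,0,0,0],[0.0,0,0,3,0,0,0],[0.0,0,0,3,0,0,0]]

```text
clock: 13.25
ee_pos: [664.2, 18.4, 34.9]
orientation: [180.0, 0.0, -9.3]
contact_force: [0.1, 0.1, 0.2]
width: 85.8
gripper_force: 0.0
```

Emit:
carry_out:
  rows:
    - [[0,0,0,15,0,0,0],[0,0,0,45,0,0,0],[0,-20,10,75,0,0,0],[0,-60,26,75,0,0,0],[0,-105,44,75,0,0,0]]

```text
clock: 13.75
ee_pos: [561.1, 62.5, 112.7]
orientation: [-179.9, -0.3, -9.4]
contact_force: [-0.8, -0.4, 0.1]
width: 85.3
gripper_force: 0.0
```

Emit:
carry_out:
  rows:
    - [[0,-45,19,0,0,0,0],[0,-90,38,0,0,0,0],[0,-119,50,0,0,0,0],[0,-119,50,0,0,0,0]]

```text
clock: 14.15
ee_pos: [434.4, 113.2, 110.8]
orientation: [180.0, 0.3, -9.2]
contact_force: [0.2, -0.9, 0.4]
width: 85.6
gripper_force: 0.0
```

```bash
python3 - <<'E'
from fit import *
d=grab("top")
print([circ(d,664,19,z,30,rng=6) for z in(50,56,64)],circ(d,664,19,56,18,-1,rng=6),robot.read_state()["ee_pos"])
e=grab("scene");print([circ(e,664,19,z,30,rng=6) for z in(50,56,64)])
E
```

```text
[(array([666.1,  21.8]), np.float64(6.7)), (array([664.2,  21.5]), np.float64(6.6)), (array([662.7,  20.9]), np.float64(6.6))] (array([665.2,  20.4]), np.float64(19.6)) [438.29443008 112.98642097 111.26536012]
[(array([644.6,   9.2]), np.float64(0.4)), (array([641.9,  20. ]), np.float64(0.3)), (array([628.5,  13.8]), np.float64(0.5))]
```

Emit:
carry_out:
  rows:
    - [[0,0,0,-30,0,0,0],[0,0,0,-60,0,0,0],[0,0,0,-80,0,0,0],[0,0,0,-87,0,0,0],[0,0,0,-87,0,0,0]]
  grip_force: 30

```text
clock: 14.75
ee_pos: [441.4, 112.0, 22.7]
orientation: [180.0, 0.0, -9.3]
contact_force: [0.0, -0.4, -0.6]
width: 85.8
gripper_force: 0.0
```

Emit:
carry_out:
  rows:
    - [[0.2,0,0,0,0,0,0],[0.35,0,0,0,0,0,0],[0.45,0,0,0,0,0,0],[0.5,0,0,0,0,0,0],[0.55,0,0,0,0,0,0]]

```text
clock: 15.25
ee_pos: [440.9, 112.5, 24.1]
orientation: [-180.0, -0.1, -9.3]
contact_force: [-0.5, 0.1, 5.2]
width: 39.7
gripper_force: 29.5
```

Emit:
carry_out:
  rows:
    - [[0.6,0,0,0,0,0,0],[0.65,0,0,0,0,0,0],[0.65,0,0,0,0,0,0]]

```text
clock: 15.55
ee_pos: [440.9, 112.6, 24.1]
orientation: [-180.0, -0.1, -9.3]
contact_force: [-0.6, -1.2, 6.2]
width: 39.5
gripper_force: 29.5
```

Emit:
carry_out:
  rows:
    - [[0.65,0,0,4,0,0,0],[0.65,0,0,14,0,0,0],[0.65,0,0,34,0,0,0],[0.65,0,0,60,0,0,0],[0.65,10,-4,85,0,0,0]]

```text
clock: 16.05
ee_pos: [448.0, 108.5, 109.3]
orientation: [180.0, 0.2, -9.3]
contact_force: [0.7, -0.1, -1.6]
width: 39.6
gripper_force: 30.5
```

Emit:
carry_out:
  rows:
    - [[0.65,18,-7,7,0,0,0],[0.65,43,-17,7,0,0,0],[0.65,68,-28,7,0,0,0],[0.65,93,-38,7,0,0,0],[0.65,118,-49,7,0,0,0]]

```text
clock: 16.55
ee_pos: [568.9, 59.1, 116.0]
orientation: [-180.0, -0.0, -9.3]
contact_force: [-0.9, 0.3, -0.6]
width: 40.1
gripper_force: 30.5
```

Emit:
carry_out:
  rows:
    - [[0.65,25,-10,0,0,0,0],[0.65,50,-21,0,0,0,0],[0.65,72,-30,0,0,0,0],[0.65,88,-37,0,0,0,0],[0.65,96.3,-40.2,0,0,0,0]]

```text
clock: 17.05
ee_pos: [665.9, 18.4, 115.7]
orientation: [180.0, -0.1, -9.3]
contact_force: [-0.4, 0.7, -1.1]
width: 39.7
gripper_force: 30.5
```

Emit:
carry_out:
  rows:
    - [[0.65,0,0,0,0,0,0],[0.65,0,0,-8,0,0,0],[0.65,0,0,-20,0,0,0],[0.65,0,0,-28,0,0,0],[0.65,0,0,-28,0,0,0]]

```text
clock: 17.55
ee_pos: [662.2, 19.6, 85.0]
orientation: [180.0, 0.3, -9.3]
contact_force: [0.5, -0.4, -2.0]
width: 39.5
gripper_force: 30.5
```

Emit:
carry_out:
  rows:
    - [[0.65,0,0,-4,0,0,0],[0.65,0,0,-8,0,0,0],[0.65,0,0,-12,0,0,0],[0.65,0,0,-16,0,0,0],[0.65,0,0,-16,0,0,0]]

```text
clock: 18.05
ee_pos: [664.1, 19.2, 70.6]
orientation: [180.0, 0.1, -9.3]
contact_force: [-0.3, -0.2, -1.2]
width: 39.7
gripper_force: 30.5
```

Emit:
carry_out:
  rows:
    - [[0.65,0,0,-4,0,0,0],[0.65,0,0,-8,0,0,0],[0.65,0,0,-12,0,0,0],[0.65,0,0,-16,0,0,0],[0.65,0,0,-16,0,0,0]]

```text
clock: 18.55
ee_pos: [664.0, 19.3, 54.4]
orientation: [180.0, 0.1, -9.3]
contact_force: [1.3, -0.6, -1.2]
width: 39.9
gripper_force: 30.5
```

Emit:
carry_out:
  rows:
    - [[0.65,0,0,-2,0,0,0],[0.65,0,0,-4,0,0,0],[0.65,0,0,-6,0,0,0],[0.65,0,0,-6,0,0,0]]

```text
clock: 18.95
ee_pos: [665.0, 19.2, 52.0]
orientation: [-180.0, -0.1, -9.3]
contact_force: [-3.8, -0.1, 11.6]
width: 39.7
gripper_force: 31.7
```

Emit:
carry_out:
  rows:
    - [[0.5,0,0,2,0,0,0],[0.3,0,0,3,0,0,0],[0.0,0,0,3,0,0,0],[0.0,0,0,3,0,0,0],[0.0,0,0,3,0,0,0]]

```text
clock: 19.45
ee_pos: [664.4, 19.2, 51.9]
orientation: [180.0, 0.0, -9.3]
contact_force: [0.5, -0.1, -0.7]
width: 85.5
gripper_force: 0.0
```

Emit:
carry_out:
  rows:
    - [[0,0,0,10,0,0,0],[0,0,0,35,0,0,0],[0,0,0,65,0,0,0],[0,-4,-24,70,0,0,0],[0,-11,-68,70,0,0,0]]

```text
clock: 19.95
ee_pos: [655.8, -46.9, 125.3]
orientation: [-179.9, -0.3, -9.1]
contact_force: [0.2, -1.3, -0.7]
width: 85.1
gripper_force: 0.0
```

Emit:
carry_out:
  rows:
    - [[0,-6,-40,0,0,0,0],[0,-12.8,-76.3,0,0,0,0],[0,-12.8,-76.3,0,0,0,0]]

```text
clock: 20.25
ee_pos: [640.2, -130.0, 123.1]
orientation: [179.9, -0.1, -9.5]
contact_force: [0.4, -0.6, -0.2]
width: 85.3
gripper_force: 0.0
```

```bash
python3 - <<'E'
from fit import *
d=grab("scene");print(robot.read_state()["ee_pos"])
print([np.round(proj(d,p),1) for p in[(665,20,56),(665,20,70),(665,20,94)]])
cv2.imwrite("pics/g5.png",cv2.resize(d["img"][140:260,120:280],(800,600),interpolation=cv2.INTER_CUBIC)[:,:,::-1])
E
```

```text
[ 640.56466387 -127.60439384  122.98490247]
[array([188.8, 210.2]), array([188. , 204.8]), array([186.6, 195.3])]
```

View pics/g5.png

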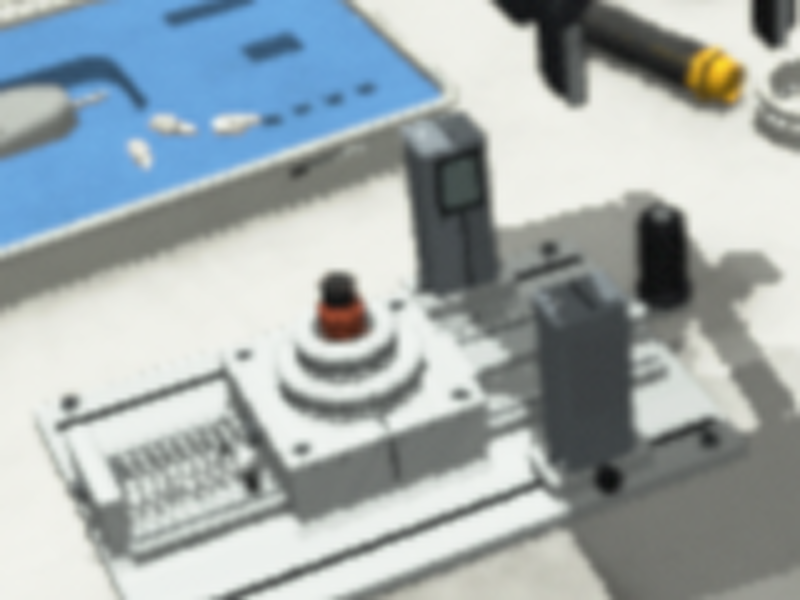

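The picture shows both cups stacked flush in the socket at crop (350,370) and the pin upright at (342,300). The knob at (663,255) is free. Now I'll grip the knob.

Emit:
carry_out:
  rows:
    - [[0,0,0,-30,0,0,0],[0,0,0,-60,0,0,0],[0,0,0,-80,0,0,0],[0,0,0,-87,0,0,0],[0.3,0,0,-87,0,0,0]]
  grip_force: 60

```text
clock: 20.8
ee_pos: [640.3, -123.9, 34.4]
orientation: [-180.0, 0.1, -9.2]
contact_force: [-0.6, 1.6, -1.2]
width: 73.2
gripper_force: 0.0
```

Emit:
carry_out:
  rows:
    - [[0.5,0,0,0,0,0,0],[0.7,0,0,0,0,0,0],[0.9,0,0,0,0,0,0],[0.9,0,0,0,0,0,0],[0.9,0,0,0,0,0,0]]

```text
clock: 21.3
ee_pos: [641.7, -124.7, 36.8]
orientation: [-180.0, -0.1, -9.3]
contact_force: [0.3, 1.2, 5.2]
width: 19.9
gripper_force: 58.8
```

Emit:
carry_out:
  rows:
    - [[0.9,-0.3,-2,0,0,0,0],[0.9,-1,-6,0,0,0,0],[0.9,-2,-12,0,0,0,0],[0.9,-3.4,-21,0,0,0,0],[0.9,-5,-31,0,0,0,0]]

```text
clock: 21.8
ee_pos: [636.9, -154.5, 36.8]
orientation: [-179.8, -0.1, -9.3]
contact_force: [0.6, 6.5, 5.9]
width: 20.3
gripper_force: 58.8
```

Emit:
carry_out:
  rows:
    - [[0.9,-1.6,-10,0,0,0,0],[0.9,-3.3,-20,0,0,0,0],[0.9,-4.7,-29,0,0,0,0],[0.9,-5.7,-35,0,0,0,0],[0.9,-6.2,-38,0,0,0,0]]

```text
clock: 22.3
ee_pos: [630.8, -192.8, 36.8]
orientation: [-179.8, -0.1, -9.4]
contact_force: [1.9, 7.3, 6.9]
width: 19.7
gripper_force: 58.8
```

Emit:
carry_out:
  rows:
    - [[0.9,0,0,0,0,0,0],[0.9,0,0,0,0,0,0],[0.9,0,0,0,0,0,0]]

```text
clock: 22.6
ee_pos: [630.9, -192.5, 36.8]
orientation: [-179.9, -0.1, -9.3]
contact_force: [1.7, 5.8, 6.5]
width: 20.1
gripper_force: 58.8
```

```bash
python3 - <<'E'
from fit import *
d=grab("scene");e=grab("top");print(robot.read_state()["ee_pos"])
print(circ(e,653,-49,56,18,-1,rng=8),circ(e,653,-49,56,30,rng=8),circ(e,653,-49,70,21,rng=8),circ(d,653,-49,70,21,rng=8))
a=cv2.resize(e["img"][110:210,170:290],(480,400),interpolation=cv2.INTER_CUBIC);b=cv2.resize(d["img"][150:250,170:250],(320,400),interpolation=cv2.INTER_CUBIC)
cv2.imwrite("pics/g6.png",np.hstack([a,b])[:,:,::-1])
E
```

```text
[ 630.9370089  -192.43699271   36.78285114]
(array([648.5, -46.7]), np.float64(21.9)) (array([654.4, -43.2]), np.float64(9.1)) (array([654.8, -48.7]), np.float64(9.7)) (array([654.4, -47.8]), np.float64(18.7))
```

View pics/g6.png

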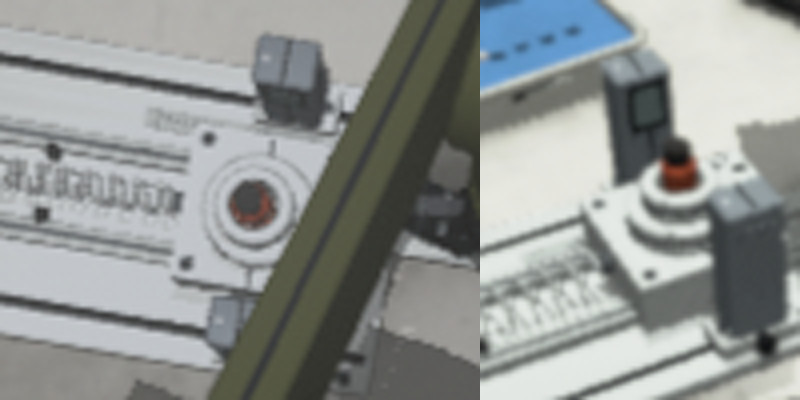

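The picture shows the carriage near the posts with the pin upright. The index line is at top crop (273,148) and (252,272), still slightly left of the post's line at (291,50) extended. I'll compute the remainder.

```bash
python3 - <<'E'
from fit import *
t=grab("top");c=grab("scene")
xb=np.array([.1616,.9869,0]);yb=np.array([-.9869,.1616,0]);S=np.array([664.5,19,42.])
def sy(p): p=p-S; return np.round([-p@xb,p@yb,p[2]],1)
def plane(d,u,v,y): # intersect with base plane y
    f=foc(d);r=d["rotation"]@np.array([(u-d["cx"])/f,-(v-d["cy"])/f,-1]);e=d["eye"]
    k=(y-(e-S)@yb)/(r@yb);return sy(e+k*r)
q=lambda x,y,s,ox,oy:(ox+(x+.5)/s-.5,oy+(y+.5)/s-.5)
for x,y in[(467,215),(462,285)]: print("scene inner",plane(c,*q(x,y,5,120,140),-54))
for x,y in[(583,283),(575,300)]: print("scene top near",sy(ray(c,*q(x,y,5,120,140),100)))
for x,y in[(644,135),(641,180)]: print("scene inner now",plane(c,*q(x-480,y,4,170,150),-54))
for x,y in[(487,75),(482,132),(427,397),(420,455)]: print("top tops",sy(ray(t,*q(x,y,5,145,105),100)))
for x,y in[(293,42),(288,68)]: print("top tops now",sy(ray(t,*q(x,y,4,170,110),100)))
for x,y in[(274,140),(272,156),(252,272)]: print("index now",sy(ray(t,*q(x,y,4,170,110),42)))
for x,y in[(307,190),(277,345)]: print("index rest top",sy(ray(t,*q(x,y,5,145,105),42)))
print("scene index front face rest",plane(c,*q(390,450,5,120,140),42))
print("TCP travel",sy(robot.read_state()["ee_pos"])-sy(np.array([641.7,-124.7,36.8])))
E
```

```text
scene inner [ 76.6 -54.   22.8]
scene inner [ 71.  -54.  -13.4]
scene top near [80.1 57.6 58. ]
scene top near [72.6 66.  58. ]
scene inner now [ 71.  -54.   22.7]
scene inner now [ 66.5 -54.   -6.3]
top tops [ 75.3 -79.1  58. ]
top tops [ 77.5 -55.8  58. ]
top tops [75.  53.2 58. ]
top tops [76.4 76.5 58. ]
top tops now [ 77.2 -78.3  58. ]
top tops now [ 77.1 -64.8  58. ]
index now [ 69.3 -40.2   0. ]
index now [ 69.7 -31.5   0. ]
index now [70.4 31.9  0. ]
index rest top [  1.  -32.6   0. ]
index rest top [ 0.7 35.3  0. ]
scene index front face rest [-1.3 42.  -6. ]
TCP travel [68.6 -0.3  0. ]
```

```bash
python3 - <<'E'
from fit import *
t=grab("top");c=grab("scene")
xb=np.array([.1616,.9869,0]);yb=np.array([-.9869,.1616,0]);S=np.array([664.5,19,0])
def ridge(d,A,B,lo,hi,name,pic=None):
    d=dict(d)
    if pic: d["img"]=cv2.imread(pic)[:,:,::-1].copy()
    g=gray(d);k=np.linspace(0,1,40)[:,None];r=[]
    def m(s):
        P=S-s*xb+k*np.array(A)@np.array([xb,yb,[0,0,1]])+(1-k)*(np.array(B)@np.array([xb,yb,[0,0,1]]))
        u,v=pts(d,P);return map_coordinates(g,[v,u],order=1).mean()
    ss=np.arange(lo,hi,.25);V=np.array([m(s) for s in ss])
    sc=(np.array([m(s-5) for s in ss])+np.array([m(s+5) for s in ss]))/2-V
    i=np.argsort(-sc)[:1];print(name,ss[i],sc[i].round(1))
for n,d,p in(("scene",c,"pics/scene0.png"),("top",t,"pics/top0.png")):
    ridge(d,(0,-57,100),(0,-77,100),66,86,n+" far top",p)
    ridge(d,(0,57,100),(0,77,100),66,86,n+" near top",p)
    ridge(d,(0,-54,14),(0,-54,56),66,86,n+" far inner",p)
    ridge(d,(0,-31,42),(0,-40,42),-6,8,n+" index rest far",p)
    ridge(d,(0,31,42),(0,40,42),-6,8,n+" index rest near",p)
    ridge(d,(0,42,40),(0,42,24),-6,8,n+" index rest face",p)
    ridge(d,(0,-33,42),(0,-40,42),60,80,n+" index now far")
    ridge(d,(0,-57,100),(0,-77,100),66,86,n+" far top now")
    ridge(d,(0,-54,14),(0,-54,56),66,86,n+" far inner now")
E
```

```text
scene far top [75.5] [13.]
scene near top [76.] [15.4]
scene far inner [85.25] [20.5]
scene index rest far [0.25] [25.2]
scene index rest near [0.] [19.9]
scene index rest face [-0.25] [11.5]
scene index now far [74.75] [35.8]
scene far top now [75.5] [17.5]
scene far inner now [82.75] [15.5]
top far top [75.] [13.2]
top near top [75.75] [12.2]
top far inner [66.] [10.5]
top index rest far [0.25] [23.7]
top index rest near [0.5] [20.3]
top index rest face [-1.25] [6.8]
top index now far [69.] [22.8]
top far top now [75.] [17.5]
top far inner now [66.] [13.8]
```

Both cameras agree: the gauge line is at 75.5 mm and the index is now at 69.0 mm. That leaves 6.5 mm to draw.

Emit:
carry_out:
  rows:
    - [[0.9,-0.3,-2,0,0,0,0],[0.9,-0.7,-4.5,0,0,0,0],[0.9,-1.05,-6.4,0,0,0,0],[0.9,-1.05,-6.4,0,0,0,0],[0.9,-1.05,-6.4,0,0,0,0]]

```text
clock: 23.4
ee_pos: [629.9, -198.8, 36.8]
orientation: [-179.8, -0.1, -9.3]
contact_force: [2.0, 6.1, 6.3]
width: 19.9
gripper_force: 58.9
```

```bash
python3 - <<'E'
from fit import *
t=grab("top");c=grab("scene")
xb=np.array([.1616,.9869,0]);yb=np.array([-.9869,.1616,0]);S=np.array([664.5,19,0])
g=gray(t);k=np.linspace(33,40,20)[:,None]
def m(s):
    u,v=pts(t,S-s*xb-k*yb+[0,0,42]);return map_coordinates(g,[v,u],order=1).mean()
ss=np.arange(66,84,.25);sc=[(m(s-5)+m(s+5))/2-m(s) for s in ss];print("index",ss[np.argmax(sc)],max(sc))
print("small cup scene",circ(c,652.3,-55.6,70,21,rng=8),S-75.5*xb)
s=robot.read_state();print(s["clock"],s["ee_pos"],s["gripper_force"],s["contact_force"])
E
```

```text
index 75.5 25.677704
small cup scene (array([653.6, -53.6]), np.float64(17.1)) [652.2992  -55.51095   0.     ]
23.5 [ 629.86728235 -198.74657674   36.75125601] 58.85349093703553 [1.17335189 6.73879132 5.86265692]
```

The index now measures 75.5 mm, on the gauge line. The grip is steady and the spring reads about 6.7 N, so I'm handing in.

```bash
python3 -c "
from bench import robot
print(robot.close_job())"
```

```text
the job is handed in; nothing more can be done
None
```

I fitted both cups home with the pin standing, drew the slide until its index measured 75.5 mm (the gauge line is at 75.5 mm), and handed in while holding the knob there; no verdict was returned.

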